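Seat a turning blank in the saw jig and hold it for the cut

ROBOT

A 6-joint arm with a two-finger parallel gripper is mounted at the origin on the work surface. World frame = base frame: x ahead of the robot, y to its left, z up, the work surface at z = 0. Lengths are in mm, angles in rad, forces in N, time in s.
With the tool pointing down it reaches from about 250 to 850 mm from the base axis. Payload 12.5 kg.
Tool frame: the origin (TCP) lies at the very end of the fingers, on their centre line; the grasp point (between the pads) lies 19 mm behind it (arm.grip_depth is the x of the grasp point in the tool frame, in mm); x points along the fingers, y is the direction in which the jaws open and shut, and the axes are right-handed (so a half turn about x gives the same grasp; the last joint's range is limited). The gripper opens to 93 mm and grips with 3 to 60 N. Pads are 15 mm wide; open, the fingers measure 128 mm over their backs; the gripper's body (75 mm by 188 mm) begins 65 mm behind the grasp point.
Start: joints at [1.164, 0.351, 1.652, -0, 1.139, -0.085], TCP at [173.919, 521.763, 218.633] pointing down, gripper open.
Joint ranges: [-2.75, 2.75], [-0.79, 2.1], [0.01, 2.65], [-1.57, 4.71], [0.07, 3.14], [-2.87, 2.87]. Speed limits (rad/s): [2.22, 2.22, 2.79, 3.14, 3.14, 3.14].

INTERFACE

Orientations are given as a unit quaternion [x, y, z, w].
In Python, from cell import arm gives the robot as it stands. Calls block until the motion is done:
- arm.move_pose(position, orientation): joint-space move of the TCP to a pose.
- arm.move_l(position, rot=None, rate=150): straight line of the TCP; rot=None keeps the orientation; rate is the mean speed in mm/s.
- arm.movej(angles): joint-space move.
- arm.gripper_open() and arm.gripper_close(newtons=None): open the fingers fully, or close them until they stop; newtons is the grip in N (None keeps the last).
- arm.hold(seconds).
- arm.inverse_kinematics(position, orientation): joint angles nearest the present ones, or None.
- arm.get_state(): the state.
- arm.camera(name): name is "scene" or "top"; returns the picture (480x640x3 uint8, blue, green, red); there is no depth.
- arm.camera_model(name): a dict with "fov_y" (degrees; the focal length in pixels is half the picture's height over the tangent of half this angle, whatever the lens; pixels are square), "cx", "cy" (the principal point, pixels), "R" (3x3) and "t" (3): a world point X has camera coordinates R X + t. Camera axes: x right, y down, z forward; pixel columns grow to the right and rows downward; lengths in mm; the calibration is good to about 2 mm. A picture is of the moment at which its call begins. camera_model takes no time and is no camera call.
A pose or a line that the arm cannot do raises arm.MotionError and nothing moves.
- arm.job_done(): hands the job in, once; it reports no verdict.
The state is a dict: "clock": time; "qpos": joint angles; "dq": joint speeds; "joint_efforts": joint torques, N m; "position": TCP position; "tcp_rot": TCP orientation; "wrist_force": force on the tool from outside, world axes, zero at the start; "moment": the same for the moment, N m; "grip_width": finger opening in mm.
Only numpy, scipy, OpenCV 4.12 (cv2) and the standard library are available. Lean on these libraries where they do the work, as an engineer would, in place of code of your own. Each camera call takes 0.05 s, during which the arm holds its last target.

TASK

Lay the loose bevelled blank flat on the saw jig's board, along the fence, with its bevel upward on the side away from the fence, and slide it along the fence so that its end pushes the sliding stop ahead of it until the stop comes up hard against its end collar. Then hold the blank there, ready for the saw, with a firm diagonal push that presses it down on the board and into the fence at the same time (a kilo or so of push is right), and finish while still holding it like that. Leave the other things on the bench where they are.

Things in the scene. Friction and masses are not known exactly. Their poses are not given: they have to be found in the camera images.
- blank_center (a point): The blank: pale square wooden bar, 120 mm long (its own y axis), 48 mm wide (x) and 48 mm high (z), about 0.17 kg, lying on the bench at the start, bevel up. This point is its centre, half-way up (24 mm above its underside). One long edge, the upper one on its -x side, is planed off at 45 degrees (16 mm off each face): the -x side is upright only up to 32 mm above the underside, the +x side over all 48 mm; the top is flat from x = -8 to +24 mm.
- blank_bevel (a point): Centre of the blank's 45 degree bevel face (22.6 mm wide, 120 mm long): 16 mm to -x of the blank's centre and 40 mm above its underside. The face looks to -x and up; it is where a diagonal push belongs. Board and fence are waxed (friction about 0.25), so a push of equal parts down and towards the fence slides the blank home; a level push so high above the low fence would tip it over the fence.
- blank_end (a point): Centre line of the blank's +y end face, 12 mm above the underside (60 mm to +y of the centre): the end that meets the stop.
- board: The saw jig's white laminated board with a dark strip along its near edge, fixed to the bench (somewhere else and turned each time): 220 mm (x) by 250 mm (y), 18 mm thick. Origin at the centre of its underside; x points away from the robot side towards the fence, y runs along the fence towards the stop.
- fence: Straight aluminium fence fixed on the board, 20 mm (x) by 240 mm (y), 16 mm high above the board's top. Origin at the centre of its underside, on the board's top (board x = +60 mm); same axes as the board. Its working face is the -x one, 10 mm from the origin, so the seated blank's centre is at fence x = -34 mm and 24 mm above the fence's origin, with the blank's axes parallel to the fence's. The fence is low enough for fingertips to grip the blank above it.
- stop_face (a point): Centre of the working (-y) face of the sliding stop: a dark wooden block 44 mm (x) by 20 mm (y) by 24 mm high on the fence's near side, hung on a brass arm that crosses over the fence (its top 24 mm above the board) to a rail behind. This point is 12 mm above the board and in line with the seated blank's centre line. It moves with the stop.
- stop (a joint): Travel of the stop along the fence, m: 0 to 0.030, growing towards the fence's +y. It starts anywhere from 0 to 0.018 and rests where it is left; it slides with a drag of about 2.5 N. At 0.030 it comes up hard against the red collar on the rail (fully home). The rail with stop and collar sits at a different place along the fence each time.
- bowl: bystander: finished shallow wooden bowl, 150 mm across, 50 mm high; origin at the centre of its underside
- glue: bystander: yellow glue bottle, 54 mm across, 150 mm high, standing; origin at the centre of its underside
- wax: bystander: amber wax jar with steel cap, 76 mm across, 60 mm high; origin at the centre of its underside
- mallet: bystander: small wooden mallet lying flat, roughly 300 mm long
- offcut: bystander: round wooden offcut standing on end, 52 mm across, 55 mm high; origin at the centre of its underside
- sander: bystander: cork sanding block 70 x 110 x 35 mm; origin at the centre of its underside
- chuck: bystander: heavy steel lathe chuck, 100 mm across, 60 mm high; origin at the centre of its underside
There are look-alikes about, which are no part of the job. Leave any black, orange or red look-alike of the part that bears blank_center alone.

How it is judged (in metres and radians):
On the way:
1. the blank lies on the board beside the fence, with the stop not yet home (z of blank_center in the frame of fence between 0.021 and 0.027 m and value of joint stop below 0.026 m and x of blank_center in the frame of fence between -0.16 and -0.03 m and y of blank_center in the frame of fence between -0.14 and 0.12 m), for 0.1 s.
At the end, for the whole second after the job is handed in: Robot pushing the blank (over 4 N), blank pressing the fence (over 2 N) and board (over 4 N); flat on the board and against the fence within 3 mm and 2 degrees, bevel up and away from the fence; stop home (over 27 of 30 mm), blank's end within 3 mm of it (z of blank_center in the frame of fence between 0.021 and 0.027 m and value of joint stop above 0.027 m and x of blank_center in the frame of fence between -0.037 and -0.031 m and angle between the y axis of blank_center and the y axis of fence, either way round below 0.035 rad and angle between blank_center's own z axis and vertical below 0.035 rad and x of blank_bevel in the frame of fence below -0.045 m and z of blank_bevel in the frame of fence above 0.035 m and y of blank_end in the frame of stop_face above -0.003 m and contact force between blank and fence above 2 N and contact force between blank and board above 4 N and contact force between the fingers and blank above 4 N); the arm keeps its last pose, push and grip.
It fails at once if another thing on the bench is shifted by more than 30 mm (distance of any of bowl, glue, wax, mallet, offcut, sander, chuck from where it was at the start of the episode above 0.03 m).
It also fails if it takes over 54 s, if anything falls off the work surface, if the arm or the gripper's body presses on something with over 40 N, if the wrist force passes 120 N, or if a joint passes its speed limit or range.

## Working session

There is one attempt and no reset: what is moved stays moved. The work goes in short steps, each a Python script; the robot and the scene stay as the last script left them, time stands still between calls to the robot, and variables do not carry over. Pictures are saved under pics/ and viewed, and the job is handed in when it is done.

```bash
ls; mkdir -p pics; python3 - <<'E'
from cell import arm
import cv2
for n in("scene","top"):
    cv2.imwrite(f"pics/{n}0.png",arm.camera(n)); m=arm.camera_model(n); print(n,m)
print(arm.get_state()); print(arm.grip_depth)
E
```

```text
pics
scene {'fov_y': 52.9331484977009, 'cx': 315.3302344287279, 'cy': 240.99162062367833, 'R': array([[-0.70070856,  0.71332541,  0.0132051 ],
       [ 0.56661156,  0.56764633, -0.59726793],
       [-0.43354222, -0.41102859, -0.80193307]]), 't': array([ 382.44391403, -239.50881018, 1379.1535535 ])}
top {'fov_y': 45.0321567806304, 'cx': 320.08771253513476, 'cy': 232.38273463403806, 'R': array([[-0.02844671, -0.9995729 ,  0.00669328],
       [-0.9892135 ,  0.02718808, -0.14393561],
       [ 0.14369216, -0.01071558, -0.98956442]]), 't': array([ -18.04862039,  537.74075042, 1315.89420222])}
{'clock': 0.1, 'qpos': array([ 1.16440933e+00,  3.51160286e-01,  1.65233908e+00, -7.19382472e-06,
        1.13911570e+00, -8.46279961e-02]), 'dq': array([ 7.44020171e-05, -1.87141006e-03, -1.59718955e-03, -5.86421726e-04,
       -2.56959589e-04,  9.13194122e-04]), 'joint_efforts': array([ 1.75151797e-05, -4.98028100e+01, -2.85708708e+01,  7.00528035e-02,
        2.38243846e-02, -9.25047175e-06]), 'position': array([173.80088403, 521.49613367, 218.17534123]), 'tcp_rot': array([ 0.11291663,  0.69806145, -0.11361903,  0.69789022]), 'wrist_force': array([-0.08080161,  0.15287968,  0.28211123]), 'moment': array([-0.0272457 , -0.04518427,  0.02996224]), 'grip_width': 93.01767410995112}
-18.8
```

View pics/scene0.png

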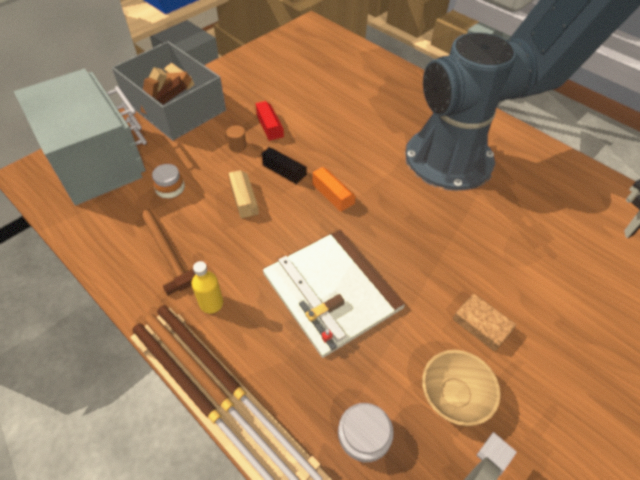

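View pics/top0.png

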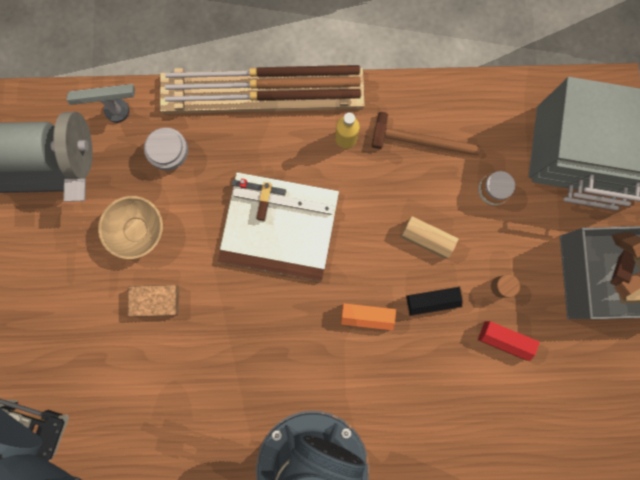

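The top view shows the blank (pale bar) at about (430,237), the board at about (280,225), with the stop and red collar near its left end at (263,200). Next I zoom in.

```bash
python3 - <<'E'
import cv2,numpy as np
t=cv2.imread("pics/top0.png"); s=cv2.imread("pics/scene0.png")
a=cv2.resize(t[165:285,210:350],None,fx=5.5,fy=5,interpolation=cv2.INTER_CUBIC) if 0 else cv2.resize(t[165:285,210:350],None,fx=5,fy=5,interpolation=cv2.INTER_CUBIC)
cv2.imwrite("pics/tb.png",a)
b=cv2.resize(t[205:270,390:470],None,fx=8,fy=8,interpolation=cv2.INTER_CUBIC)
c=cv2.resize(s[160:225,215:295],None,fx=8,fy=8,interpolation=cv2.INTER_CUBIC)
cv2.imwrite("pics/bl.png",cv2.resize(np.vstack([b,c]),None,fx=.56,fy=.56))
cv2.imwrite("pics/sb.png",cv2.resize(s[230:360,255:410],None,fx=4.5,fy=4.5,interpolation=cv2.INTER_CUBIC))
E
```

```text
(no output)
```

View pics/tb.png

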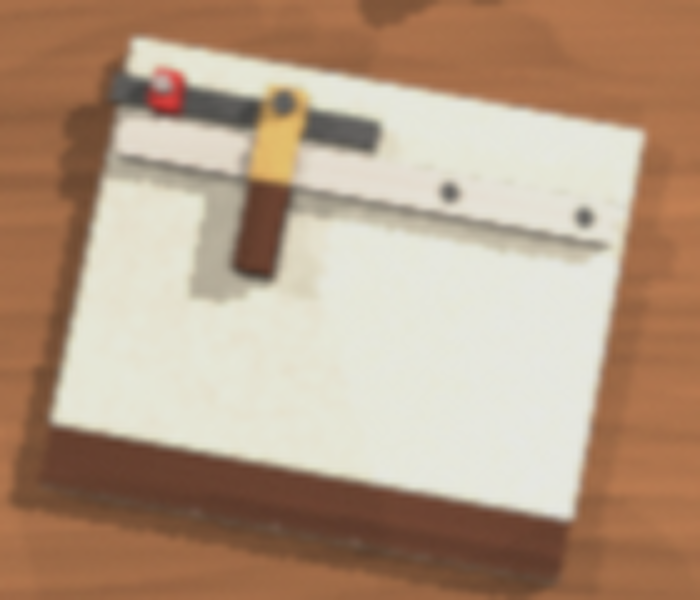

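View pics/bl.png

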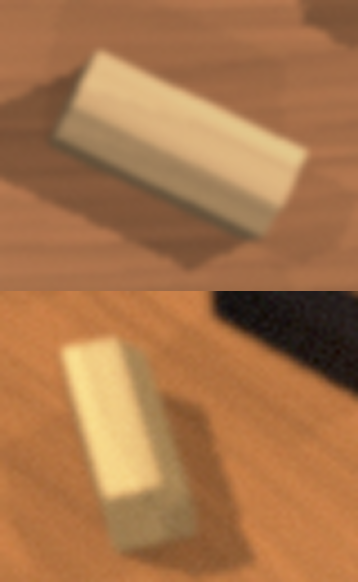

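View pics/sb.png

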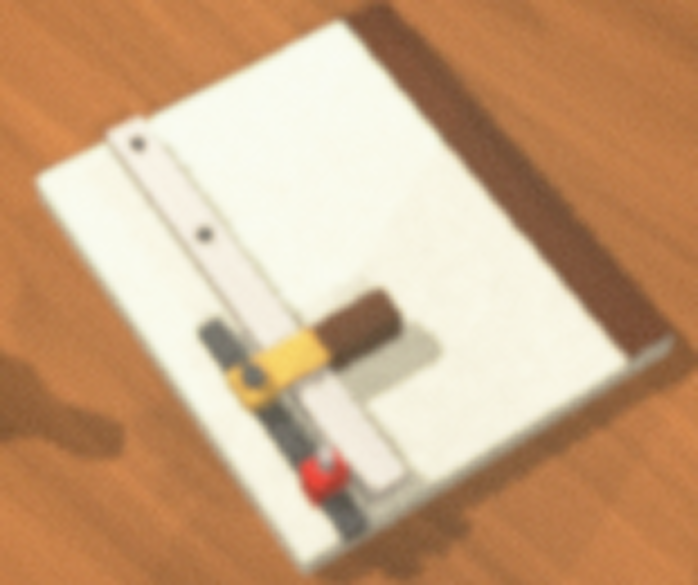

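```bash
cat > h.py <<'E'
import cv2,numpy as np
from cell import arm
M={n:arm.camera_model(n) for n in("scene","top")}
def ray(n,p):
    m=M[n]; f=240/np.tan(np.radians(m["fov_y"]/2)); R=np.array(m["R"]);t=np.array(m["t"])
    d=R.T@np.array([(p[0]-m["cx"])/f,(p[1]-m["cy"])/f,1.]); return -R.T@t,d
def onz(n,p,z):
    c,d=ray(n,p); return c+d*(z-c[2])/d[2]
def proj(n,X):
    m=M[n]; f=240/np.tan(np.radians(m["fov_y"]/2)); q=np.array(m["R"])@X+m["t"]
    return np.array([m["cx"]+f*q[0]/q[2],m["cy"]+f*q[1]/q[2]])
E
cat > m1.py <<'E'
from h import *
np.set_printoptions(precision=1,suppress=True)
def quad(mask):
    c=max(cv2.findContours(mask,cv2.RETR_EXTERNAL,cv2.CHAIN_APPROX_NONE)[0],key=cv2.contourArea)
    h=cv2.convexHull(c)
    return cv2.approxPolyN(h,4).reshape(-1,2).astype(float), c
def up(n,box,k=6):
    im=cv2.imread(f"pics/{n}0.png"); x0,y0,x1,y1=box
    return cv2.resize(im[y0:y1,x0:x1],None,fx=k,fy=k,interpolation=cv2.INTER_CUBIC)
def back(q,box,k=6): return (q+.5)/k-.5+np.array(box[:2])
for n,box in(("top",(210,165,350,285)),("scene",(255,230,410,360))):
    u=up(n,box); hsv=cv2.cvtColor(u,cv2.COLOR_BGR2HSV)
    m=((hsv[...,1]<60)&(hsv[...,2]>130)).astype(np.uint8)*255
    m=cv2.morphologyEx(m,cv2.MORPH_CLOSE,np.ones((25,25)))
    m=cv2.morphologyEx(m,cv2.MORPH_OPEN,np.ones((15,15)))
    q,c=quad(m); q=back(q,box)
    P=np.array([onz(n,p,18) for p in q]); print(n,q.tolist());print(P); print("sides",[np.linalg.norm(P[i]-P[i-1]) for i in range(4)])
    print([np.degrees(np.arctan2(*(P[i]-P[i-1])[[1,0]])) for i in range(4)])
for n,box in(("top",(390,205,470,270)),("scene",(215,160,270,225))):
    u=up(n,box); hsv=cv2.cvtColor(u,cv2.COLOR_BGR2HSV)
    print(n,"camera pos",ray(n,(320,240))[0])
    hs=cv2.cvtColor(u,cv2.COLOR_BGR2LAB)
    for name,p in (("whole",0),("top",1)):
        H=hsv[...,0];S=hsv[...,1];V=hsv[...,2]
        m=((H>14.5)&(S<150)) if p==0 else ((H>14.5)&(S<150)&(V>(195 if n=="top" else 200)))
        m=cv2.morphologyEx(m.astype(np.uint8)*255,cv2.MORPH_OPEN,np.ones((9,9)))
        cv2.imwrite(f"pics/mask_{n}_{name}.png",cv2.hconcat([cv2.cvtColor(m,cv2.COLOR_GRAY2BGR),u])[:600,:800] if u.shape[1]*2<800 else cv2.resize(cv2.hconcat([cv2.cvtColor(m,cv2.COLOR_GRAY2BGR),u]),None,fx=.8,fy=.8))
        q,c=quad(m);q=back(q,box)
        P=np.array([onz(n,x,48) for x in q]); print(n,name,q.tolist());print(P);print("sides",[np.linalg.norm(P[i]-P[i-1]) for i in range(4)])
        print([np.degrees(np.arctan2(*(P[i]-P[i-1])[[1,0]])) for i in range(4)])
E
python3 m1.py
```

```text
top [[338.58333333333337, 190.58333333333334], [324.4166666666667, 269.25], [218.75, 249.41666666666669], [236.08333333333334, 171.58333333333334]]
[[640.3 -80.6  18. ]
 [452.1 -41.   18. ]
 [506.  207.3  18. ]
 [693.7 165.   18. ]]
sides [np.float64(251.32214477529587), np.float64(192.32667153984374), np.float64(254.0979287075636), np.float64(192.45986065101587)]
[np.float64(-102.27477597970946), np.float64(168.11419330880847), np.float64(77.75498973773892), np.float64(-12.712430690569732)]
scene [[396.41666666666663, 310.9166666666667], [322.25, 356.9166666666667], [260.25, 267.9166666666667], [330.5833333333333, 233.91666666666666]]
[[504.1 208.7  18. ]
 [696.  167.3  18. ]
 [640.1 -87.6  18. ]
 [451.5 -40.4  18. ]]
sides [np.float64(254.6136531273), np.float64(196.41893717279325), np.float64(260.90692783210085), np.float64(194.4790013500918)]
[np.float64(78.07883166435936), np.float64(-12.179534447469244), np.float64(-102.37579026368786), np.float64(165.96575788266657)]
top camera pos [ 342.3  -18.6 1379.7]
top whole [[458.9166666666667, 238.08333333333334], [448.0833333333333, 2
[... 1266 characters left out ...]
307), np.float64(164.12138572260926), np.float64(50.7440172896283)]
[np.float64(62.682807198510844), np.float64(-32.95824086868376), np.float64(-118.21361184737748), np.float64(151.43607955972132)]
scene top [[250.75, 202.41666666666666], [237.91666666666666, 207.25], [226.91666666666666, 171.75], [240.58333333333334, 169.08333333333334]]
[[ 538.2 -234.4   48. ]
 [ 571.1 -244.8   48. ]
 [ 512.3 -359.3   48. ]
 [ 480.5 -341.7   48. ]]
sides [np.float64(121.74527012996003), np.float64(34.49144014664832), np.float64(128.75508975952405), np.float64(36.37645760892469)]
[np.float64(61.73658920180007), np.float64(-17.457818812267394), np.float64(-117.15401471172184), np.float64(150.91858137775196)]
```

```bash
cat >> h.py <<'E'
YAW=np.radians(-12.25); FX=np.array([np.cos(YAW),np.sin(YAW),0]); FY=np.array([-np.sin(YAW),np.cos(YAW),0])
BC=np.array([559.5,65.5,0]); F0=BC+60*FX+[0,0,18]
def fw(x,y,z): return F0+x*FX+y*FY+np.array([0,0,z])
def wf(P): d=np.array(P)-F0; return np.array([d@FX,d@FY,d[2]])
E
python3 - <<'E'
from h import *
np.set_printoptions(precision=1,suppress=True)
k=5
for n,b in(("top",(210,165,350,285)),("scene",(255,230,410,360))):
    im=cv2.imread(f"pics/{n}0.png")[b[1]:b[3],b[0]:b[2]]; u=cv2.resize(im,None,fx=k,fy=k,interpolation=cv2.INTER_CUBIC)
    def L(pts,c): cv2.polylines(u,[np.array([((proj(n,p)-b[:2])+.5)*k for p in pts]).astype(np.int32)],True,c,1)
    L([fw(x,y,16) for x,y in((-10,-120),(10,-120),(10,120),(-10,120))],(255,0,0))
    L([fw(x,y,0) for x,y in((-10,-120),(-10,120))],(0,160,0))
    L([BC+x*FX+y*FY+[0,0,18] for x,y in((-110,-125),(110,-125),(110,125),(-110,125))],(255,0,255))
    cv2.imwrite(f"pics/ov_{n}.png",u)
    # dark stop block
    hsv=cv2.cvtColor(cv2.imread(f"pics/{n}0.png"),cv2.COLOR_BGR2HSV)
    U=cv2.resize(cv2.imread(f"pics/{n}0.png")[b[1]:b[3],b[0]:b[2]],None,fx=6,fy=6,interpolation=cv2.INTER_CUBIC);h=cv2.cvtColor(U,cv2.COLOR_BGR2HSV)
    m=((h[...,2]<125)&(h[...,1]>95)).astype(np.uint8)*255
    m=cv2.morphologyEx(m,cv2.MORPH_OPEN,np.ones((9,9)))
    for c in cv2.findContours(m,cv2.RETR_EXTERNAL,cv2.CHAIN_APPROX_NONE)[0]:
        if cv2.contourArea(c)<1000: continue
        q=cv2.boxPoints(cv2.minAreaRect(c)); q=(q+.5)/6-.5+np.array(b[:2])
        print(n,cv2.contourArea(c),q.tolist()); print(np.array([wf(onz(n,p,42)) for p in q]))
    m=((h[...,0]>17)&(h[...,0]<28)&(h[...,1]>110)&(h[...,2]>150)).astype(np.uint8)*255
    for c in cv2.findContours(m,cv2.RETR_EXTERNAL,cv2.CHAIN_APPROX_NONE)[0]:
        if cv2.contourArea(c)<600: continue
        q=cv2.boxPoints(cv2.minAreaRect(c)); q=(q+.5)/6-.5+np.array(b[:2])
        print(n,'brass'); print(np.array([wf(onz(n,p,42)) for p in q]))
    m=(((h[...,0]<6)|(h[...,0]>172))&(h[...,1]>170)&(h[...,2]>120)).astype(np.uint8)*255
    c=max(cv2.findContours(m,cv2.RETR_EXTERNAL,cv2.CHAIN_APPROX_NONE)[0],key=cv2.contourArea)
    q=cv2.boxPoints(cv2.minAreaRect(c)); q=(q+.5)/6-.5+np.array(b[:2])
    print(n,'red'); print(np.array([wf(onz(n,p,36)) for p in q]))
# bystanders rough
for nm,p in(("glue",(348,122)),("mallet",(380,132)),("bowl",(131,228)),("wax?",(166,148))): print(nm,onz("top",p,60))
E
```

```text
top 64035.0 [[211.77951049804688, 265.2683792114258], [217.36393213272095, 236.62238311767578], [326.11890411376953, 257.82372283935547], [320.53448486328125, 286.46971893310547]]
[[-183.4  130.8   24. ]
 [-115.6  132.2   24. ]
 [-117.5 -125.9   24. ]
 [-185.  -125.4   24. ]]
top 4528.0 [[256.3596534729004, 218.24696731567383], [259.8352813720703, 200.6516227722168], [267.4298973083496, 202.15179443359375], [263.9542694091797, 219.74714279174805]]
[[-56.3  51.6  24. ]
 [-13.6  52.   24. ]
 [-13.8  33.7  24. ]
 [-56.4  33.5  24. ]]
top 7830.5 [[212.2844636440277, 234.81031799316406], [224.10117435455322, 182.34411239624023], [232.91246795654297, 184.32863807678223], [221.09575748443604, 236.7948455810547]]
[[-113.6  144.7   24. ]
 [  13.9  143.6   24. ]
 [  13.1  122.2   24. ]
 [-114.4  123.5   24. ]]
top brass
[[-11.3  55.4  24. ]
 [ 32.8  53.6  24. ]
 [ 31.5  32.4  24. ]
 [-12.6  34.2  24. ]]
top red
[[ 17.7 107.3  18. ]
 [ 22.4  95.4  18. ]
 [ 15.2  92.5  18. ]
 [ 10.5 104.4  18. ]]
scene 2566.0 [[326.31004333496094, 305.89410400390625], [340.5410842895508, 297.0392379760742], [343
[... 314 characters left out ...]
8906, 307.70503997802734]]
[[-148.6  -33.9   24. ]
 [-172.7  -36.9   24. ]
 [-156.8  126.5   24. ]
 [-134.7  128.    24. ]]
scene 1489.5 [[335.87286376953125, 233.20377230644226], [339.2568130493164, 229.99793243408203], [349.5444107055664, 240.85705852508545], [346.16046142578125, 244.06289768218994]]
[[-143.8 -106.6   24. ]
 [-156.3 -110.2   24. ]
 [-158.1  -70.3   24. ]
 [-145.9  -66.9   24. ]]
scene brass
[[ 34.5  32.6  24. ]
 [-15.3  30.6  24. ]
 [-13.1  55.6  24. ]
 [ 36.   57.1  24. ]]
scene red
[[ 36.9 101.4  18. ]
 [ 27.1  90.3  18. ]
 [ 13.8 102.3  18. ]
 [ 23.8 113.3  18. ]]
glue [ 796.4 -106.5   60. ]
mallet [ 769.9 -181.3   60. ]
bowl [556.1 401.8  60. ]
wax? [744.1 323.3  60. ]
```

View pics/ov_top.png

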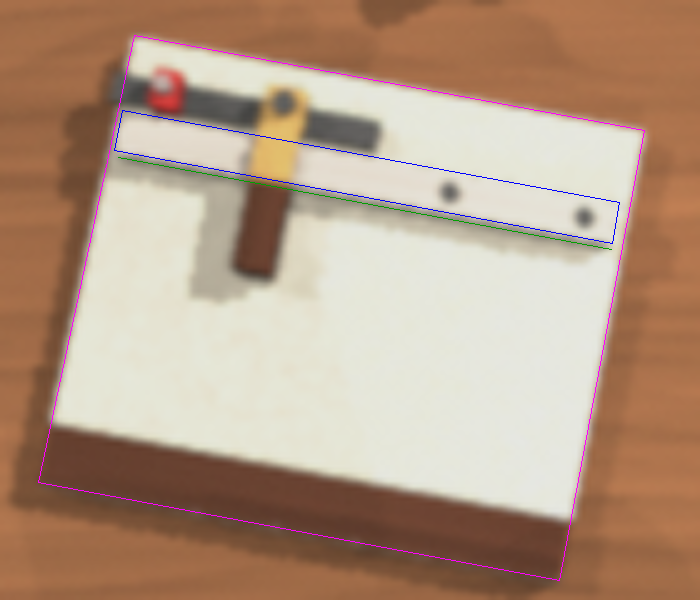

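View pics/ov_scene.png

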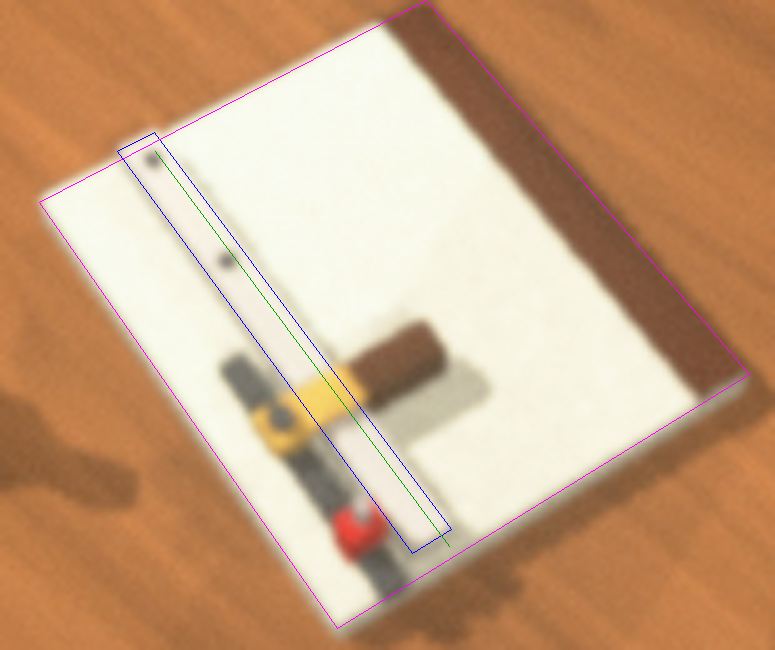

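```bash
cat >> h.py <<'E'
from scipy.spatial.transform import Rotation as Ro
BY=np.radians(-27.8); BX=np.array([np.cos(BY),np.sin(BY),0]); BYY=np.array([-np.sin(BY),np.cos(BY),0])
BLC=np.array([519.4,-290.5,0])
def q(x,y):
    x=np.array(x,float);y=np.array(y,float); return Ro.from_matrix(np.c_[x,y,np.cross(x,y)]).as_quat()
D=[0,0,-1]
def st(s=""):
    a=arm.get_state(); print(s,"t%.1f"%a["clock"],"pos",np.round(a["position"],1),"F",np.round(a["wrist_force"],1),"w%.1f"%a["grip_width"],"fence",np.round(wf(a["position"]),1)); return a
E
python3 - <<'E'
from h import *
np.set_printoptions(precision=2,suppress=True)
for s in(1,-1):
    for p,y in((BLC-25*BYY+[0,0,120],BX),(BLC-25*BYY+[0,0,19],BX),(fw(-38,-63,100),FX),(fw(-38,-20,19),FX)):
        print(s,arm.inverse_kinematics(p,q(D,s*y)))
    X=(FX-[0,0,1])/2**.5
    print("diag",arm.inverse_kinematics(fw(-50,0,40),q(X,s*FY)))
for p in((286,192),(210+375/5,165+130/5)): print(wf(onz("top",p,36)))
E
```

```text
1 [-0.63  0.55  1.61 -0.    0.98 -0.14]
1 [-0.63  0.69  1.66 -0.    0.79 -0.14]
1 [-0.08  0.5   1.69 -0.    0.94  0.13]
1 [-0.01  0.64  1.7  -0.    0.8   0.2 ]
diag [0.15 0.55 2.19 3.79 0.43 1.23]
-1 None
-1 None
-1 None
-1 None
diag [ 0.15  0.55  2.19  3.79  0.43 -1.91]
[19.42 -3.89 18.  ]
[21.35 -1.1  18.  ]
```

```bash
python3 - <<'E'
from h import *
g=BLC-25*BYY
arm.gripper_open()
arm.move_pose(g+[0,0,140],q(D,BX)); st()
arm.move_l(g+[0,0,19],rate=100); st("down")
cv2.imwrite("pics/t1.png",arm.camera("top")[190:290,370:490].repeat(6,0).repeat(6,1))
arm.gripper_close(25); st("closed")
arm.move_l(g+[0,0,140],rate=120); st("up")
for n in("top","scene"): cv2.imwrite(f"pics/{n}2.png",arm.camera(n))
E
```

```text
t3.5 pos [ 508.1 -312.1  140.1] F [0.3 0.4 0.3] w93.2 fence [ -30.2 -379.9  122.1]
down t4.8 pos [ 508.1 -312.8   19.6] F [-0.5 -0.2 -0.1] w93.0 fence [ -30.  -380.6    1.6]
closed t5.7 pos [ 507.7 -312.6   19. ] F [ 1.  -0.2  0.3] w47.6 fence [ -30.4 -380.5    1. ]
up t6.8 pos [ 507.4 -312.4  139.2] F [ 0.1 -0.8 -1.2] w48.1 fence [ -30.8 -380.3  121.2]
```

View pics/scene2.png

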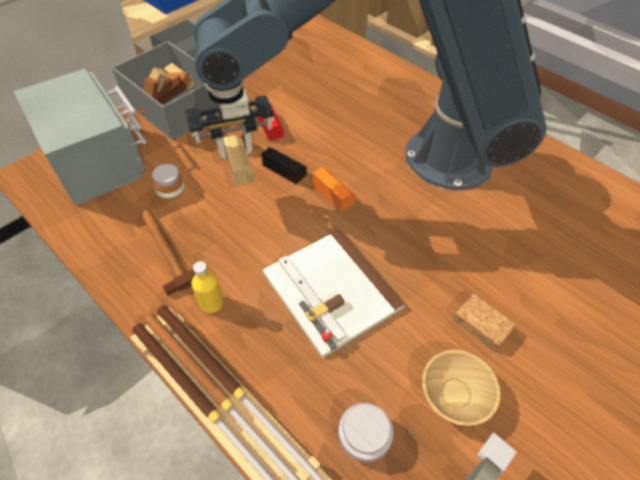

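View pics/t1.png

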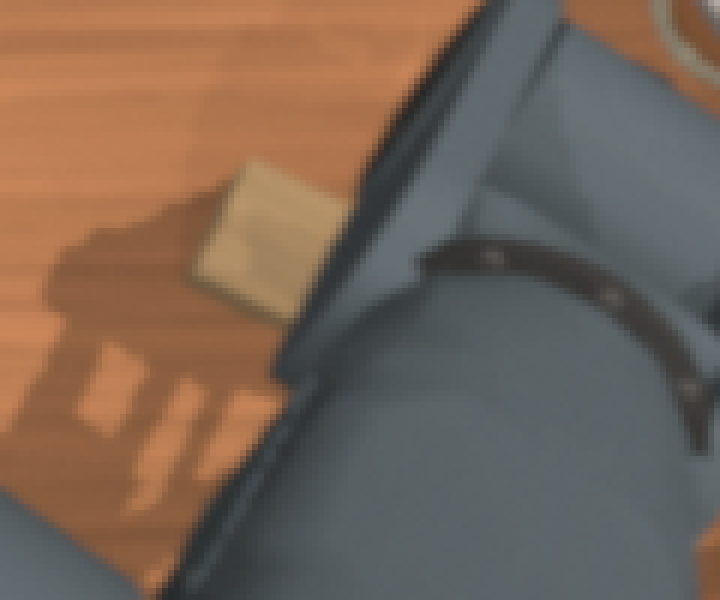

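The blank is held at (237,160) in the scene view: jaw width is 48 mm and the weight reads about 1.5 N. Next I carry it over to the board.

```bash
python3 - <<'E'
from h import *
o=q(D,FX)
arm.move_pose(fw(-42,-63,90),o); st()
arm.move_l(fw(-42,-63,26),rate=100); st("low")
for n in("top","scene"): cv2.imwrite(f"pics/{n}3.png",arm.camera(n))
E
python3 - <<'E'
import cv2
a=cv2.imread("pics/scene3.png")[200:380,230:430]; cv2.imwrite("pics/s3.png",cv2.resize(a,None,fx=3,fy=3,interpolation=cv2.INTER_CUBIC))
E
```

```text
t8.1 pos [563.9  -0.8 108.1] F [-0.4  0.1 -1.7] w48.1 fence [-41.6 -63.9  90.1]
low t8.9 pos [564.1  -0.   44.4] F [ 0.  -0.9 -1.2] w48.1 fence [-41.6 -63.   26.4]
```

View pics/s3.png

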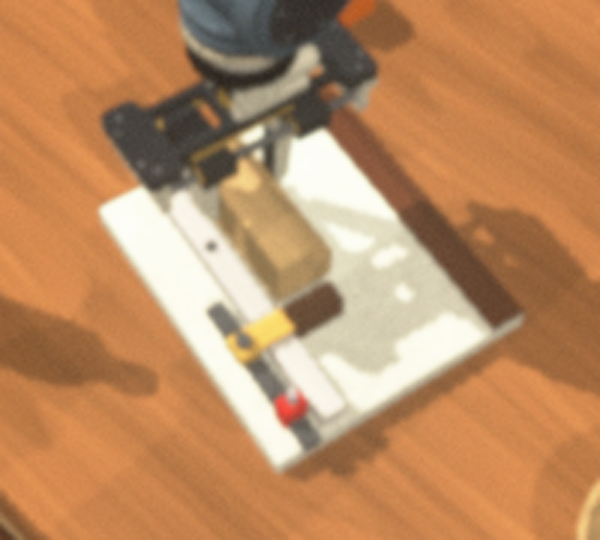

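The blank is parallel to the fence with its bevel on the near side, and its end is just short of the stop (about (300,290) in the crop). Now I lower it to contact.

```bash
python3 - <<'E'
from h import *
f0=arm.get_state()["wrist_force"]
z=21
arm.move_l(fw(-42,-63,z),rate=40); st()
while z>17:
    z-=.7; arm.move_l(fw(-42,-63,z),rate=20); arm.hold(.1); a=st("z%.1f"%z)
    if (a["wrist_force"]-f0)[2]>4: break
arm.hold(.15)
x=-42
while x<-32:
    x+=1; arm.move_l(fw(x,-63,z),rate=20); arm.hold(.05); a=st("x%.1f"%x)
    if (a["wrist_force"]@FX)<-5: break
for n in("top","scene"): cv2.imwrite(f"pics/{n}4.png",arm.camera(n))
E
python3 - <<'E'
import cv2
a=cv2.imread("pics/scene4.png")[200:380,230:430]; cv2.imwrite("pics/s4.png",cv2.resize(a,None,fx=3,fy=3,interpolation=cv2.INTER_CUBIC))
E
```

```text
t9.3 pos [5.636e+02 2.000e-01 3.890e+01] F [-0.8  0.4 -1.4] w47.8 fence [-42.1 -63.   20.9]
z20.3 t9.7 pos [5.637e+02 1.000e-01 3.830e+01] F [ 0.2 -0.6 -1.5] w47.9 fence [-42.  -63.   20.3]
z19.6 t10.0 pos [5.637e+02 1.000e-01 3.760e+01] F [ 0.5 -0.2 -1.8] w47.6 fence [-42.  -63.   19.6]
z18.9 t10.3 pos [5.638e+02 1.000e-01 3.700e+01] F [0.4 0.1 0.8] w47.5 fence [-41.9 -63.   19. ]
z18.2 t10.7 pos [5.638e+02 1.000e-01 3.700e+01] F [-2.5  0.1  9.6] w48.1 fence [-41.9 -63.   19. ]
x-41.0 t11.2 pos [ 5.648e+02 -1.000e-01  3.700e+01] F [-2.3 -0.3  9.3] w47.8 fence [-40.9 -63.   19. ]
x-40.0 t11.4 pos [ 5.658e+02 -3.000e-01  3.700e+01] F [-3.6  0.8  9.2] w48.1 fence [-39.8 -62.9  19. ]
x-39.0 t11.8 pos [ 5.668e+02 -5.000e-01  3.700e+01] F [-2.3  0.3  9.4] w47.9 fence [-38.8 -62.9  19. ]
x-38.0 t12.1 pos [567.8  -0.7  37. ] F [-3.2  1.2  9. ] w47.6 fence [-37.9 -62.9  19. ]
x-37.0 t12.3 pos [568.7  -0.9  36.9] F [-3.  -0.3  8.7] w47.9 fence [-36.9 -62.9  18.9]
x-36.0 t12.7 pos [569.8  -1.1  36.9] F [-2.9 -0.2  9.3] w48.0 fence [-35.8 -62.9  18.9]
x-35.0 t12.9 pos [570.3  -1.2  37. ] F [-5.6  2.  12. ] w47.4 fence [-35.3 -62.9  19. ]
```

View pics/s4.png

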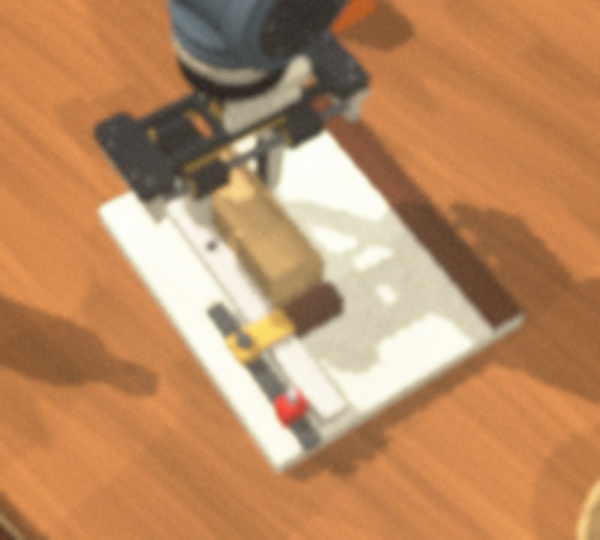

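The blank met the fence at x = -35.3 mm, as expected. Now I slide it along y until the stop is hard up.

```bash
python3 - <<'E'
from h import *
y=-63
while y<-10:
    y+=2; arm.move_l(fw(-35.8,y,18.4),rate=30); a=st("y%.1f"%y)
    if (a["wrist_force"]@FY)<-14: break
arm.hold(.2); st("end")
for n in("top","scene"): cv2.imwrite(f"pics/{n}5.png",arm.camera(n))
E
python3 - <<'E'
import cv2
a=cv2.imread("pics/scene5.png")[200:380,230:430]; cv2.imwrite("pics/s5.png",cv2.resize(a,None,fx=3,fy=3,interpolation=cv2.INTER_CUBIC))
E
```

```text
y-61.0 t13.3 pos [570.3   0.8  37. ] F [-1.   0.4  7.6] w47.9 fence [-35.7 -60.9  19. ]
y-59.0 t13.6 pos [571.    2.7  37. ] F [-1.2 -0.5  6.8] w47.7 fence [-35.4 -59.   19. ]
y-57.0 t13.8 pos [571.4   4.6  37. ] F [-1.  -1.6  7.2] w47.9 fence [-35.4 -57.   19. ]
y-55.0 t14.1 pos [571.9   6.5  37. ] F [-0.9 -0.6  7.4] w47.8 fence [-35.4 -55.   19. ]
y-53.0 t14.3 pos [572.3   8.5  37. ] F [-0.3 -1.6  7.3] w47.8 fence [-35.4 -53.   19. ]
y-51.0 t14.6 pos [572.6  10.2  37. ] F [-2.  -2.6  6.6] w47.6 fence [-35.4 -51.2  19. ]
y-49.0 t14.8 pos [573.1  12.1  37. ] F [-1.7 -2.3  8.1] w48.0 fence [-35.4 -49.3  19. ]
y-47.0 t15.1 pos [573.5  14.   37. ] F [-1.5 -3.2  6.5] w48.0 fence [-35.4 -47.4  19. ]
y-45.0 t15.3 pos [573.9  16.   36.9] F [-1.8 -4.   7. ] w47.8 fence [-35.4 -45.3  18.9]
y-43.0 t15.6 pos [574.3  17.9  37. ] F [-1.3 -3.3  6.9] w47.7 fence [-35.4 -43.4  19. ]
y-41.0 t15.8 pos [574.7  19.9  37. ] F [-1.8 -3.7  7.1] w48.0 fence [-35.4 -41.4  19. ]
y-39.0 t16.1 pos [575.2  21.8  37. ] F [-2.1 -3.9  7.2] w48.3 fence [-35.4 -39.3  19. ]
y-37.0 t16.3 pos [575.6  23.8  37. ] F [-0.9
[... 226 characters left out ...]
 t17.1 pos [576.9  29.6  37. ] F [-2.  -3.3  7.1] w47.9 fence [-35.4 -31.4  19. ]
y-29.0 t17.3 pos [577.3  31.6  37. ] F [-2.6 -2.6  7. ] w47.8 fence [-35.4 -29.4  19. ]
y-27.0 t17.6 pos [577.7  33.5  37. ] F [-1.  -3.4  7.3] w47.9 fence [-35.4 -27.4  19. ]
y-25.0 t17.8 pos [578.2  35.5  37. ] F [-2.  -3.3  7. ] w48.1 fence [-35.4 -25.4  19. ]
y-23.0 t18.1 pos [578.6  37.5  37. ] F [-1.8 -3.1  7.6] w47.7 fence [-35.4 -23.4  19. ]
y-21.0 t18.3 pos [578.6  38.6  36.9] F [-3.6 -9.7  8.5] w47.9 fence [-35.7 -22.3  18.9]
y-19.0 t18.6 pos [578.7  39.3  36.9] F [ -4.8 -19.1   9.4] w47.4 fence [-35.7 -21.5  18.9]
end t18.8 pos [578.7  39.3  36.9] F [ -5.  -17.9   9.2] w47.5 fence [-35.7 -21.5  18.9]
```

View pics/s5.png

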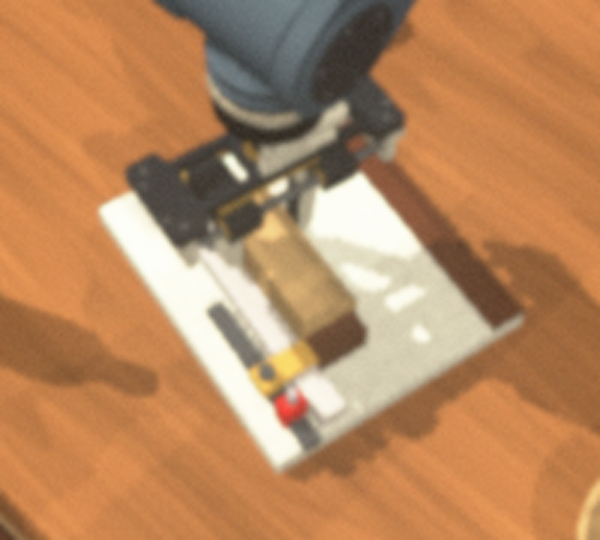

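Force on y rose sharply at -21.5 mm, and the picture shows the brass arm against the red collar at about (285,395) in the crop. Next I release, reorient to 45° and push on the bevel.

```bash
cat >> h.py <<'E'
X=(FX-[0,0,1])/2**.5
def pb(d,y=3.): return fw(-51.,y,40)-d*X   # d mm before bevel centre
E
python3 - <<'E'
from h import *
arm.move_l(fw(-35.6,-20.6,18.8),rate=20); st()
arm.gripper_open(); st("open")
arm.move_l(fw(-35.6,-21,220),rate=200)
for n in("top","scene"): cv2.imwrite(f"pics/{n}6.png",arm.camera(n))
o=q(X,FY)
print(arm.inverse_kinematics(pb(220),o),arm.inverse_kinematics(pb(30),o),arm.inverse_kinematics(pb(0),o),arm.get_state()["qpos"])
E
python3 - <<'E'
import cv2
a=cv2.imread("pics/scene6.png")[200:380,230:430]; cv2.imwrite("pics/s6.png",cv2.resize(a,None,fx=3,fy=3,interpolation=cv2.INTER_CUBIC))
E
```

```text
t19.1 pos [578.8  39.1  36.9] F [-2.6 -9.9  3.6] w47.9 fence [-35.5 -21.7  18.9]
open t20.0 pos [579.   40.2  36.8] F [-0.7 -0.3 -0.4] w92.7 fence [-35.6 -20.6  18.8]
[ 0.3842096  -0.04595132  2.39261711 -1.33542887  0.42178446  0.1918644 ] [0.18145017 0.48177403 2.2308183  3.87968967 0.41657028 1.16382643] [0.16050856 0.55355696 2.18709222 3.80619936 0.43256259 1.22343856] [-1.15445244e-02  3.88430747e-01  1.54999973e+00  1.18776415e-06
  1.20520664e+00  2.02237905e-01]
```

View pics/s6.png

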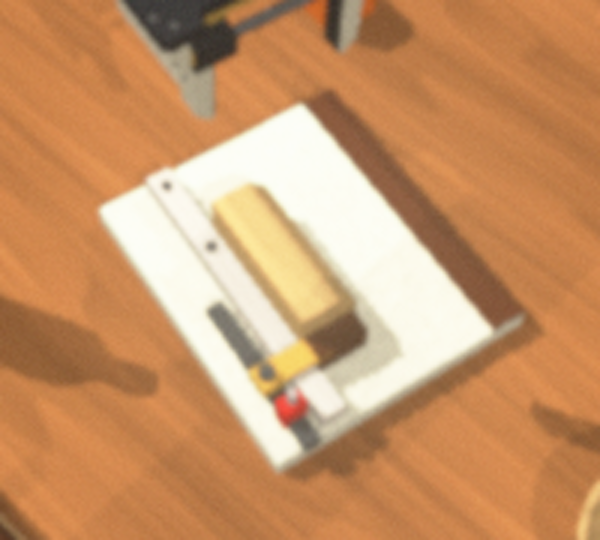

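```bash
python3 - <<'E'
from h import *
np.set_printoptions(precision=3,suppress=True)
o=q(X,FY)
for d in(60,80,100,120,150): print(d,pb(d),arm.inverse_kinematics(pb(d),o))
for y in(-15,): print(arm.inverse_kinematics(pb(100,y),o))
E
```

```text
60 [527.471  75.524 100.426] [0.205 0.406 2.27  3.976 0.398 1.082]
80 [513.651  78.525 114.569] [0.222 0.354 2.294 4.055 0.386 1.012]
100 [499.831  81.525 128.711] [0.24  0.3   2.316 4.15  0.375 0.928]
120 [486.011  84.526 142.853] [0.259 0.245 2.335 4.26  0.366 0.827]
150 [465.281  89.027 164.066] [0.292 0.16  2.36  4.454 0.362 0.649]
[0.189 0.288 2.338 4.047 0.36  0.99 ]
```

```bash
python3 - <<'E'
from h import *
o=q(X,FY)
t=np.array(arm.inverse_kinematics(pb(100),o)); assert 4<t[3]<4.3
c=arm.get_state()["qpos"]
arm.gripper_close(20)
v=t.copy(); v[1]=.25; v[2]=1.75
arm.movej(v); st()
arm.movej(t); st("pre")
arm.move_l(pb(25),rate=100); a=st("near")
for n in("top","scene"): cv2.imwrite(f"pics/{n}7.png",arm.camera(n))
print(Ro.from_quat(a["tcp_rot"]).as_matrix()[:,0],X)
E
python3 - <<'E'
import cv2
a=cv2.imread("pics/scene7.png")[200:380,230:430]; b=cv2.imread("pics/top7.png")[120:300,200:380]
cv2.imwrite("pics/s7.png",cv2.resize(cv2.hconcat([a,b]),None,fx=2.1,fy=2.1,interpolation=cv2.INTER_CUBIC))
E
```

```text
t26.1 pos [746.8 141.8 453.6] F [ 0.3 -0.4  0.3] w0.5 fence [106.9 114.3 435.6]
pre t27.6 pos [500.8  81.7 129.4] F [ 0.   0.3 -0.6] w0.4 fence [-120.8    3.4  111.4]
near t28.5 pos [551.5  70.4  76. ] F [ 0.4 -0.8 -0.2] w0.5 fence [-68.9   3.1  58. ]
[ 0.6911471  -0.14991993 -0.70699342] [ 0.69100674 -0.15003227 -0.70710678]
```

View pics/s7.png

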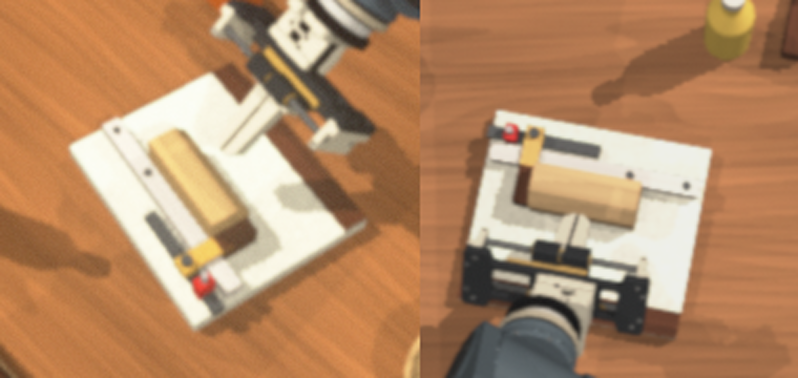

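The closed fingertips point square at the bevel near mid-length (top view: tip at 575 px, blank 528–640 px). Now I press in.

```bash
python3 - <<'E'
from h import *
b=arm.get_state()["wrist_force"]
arm.move_l(pb(5),rate=40); st()
d=5
while d>-10:
    d-=.6; arm.move_l(pb(d),rate=20); arm.hold(.1); a=st("d%.1f"%d); F=-(a["wrist_force"]-b)@X
    print("   push %.1f"%F)
    if F>10.5: break
arm.hold(.5); a=st("held"); f=a["wrist_force"]-b; print("push",-f@X,"fx",f@FX,"fy",f@FY,"fz",f[2],"d",d)
for n in("top","scene"): cv2.imwrite(f"pics/{n}8.png",arm.camera(n))
E
python3 - <<'E'
import cv2
a=cv2.imread("pics/scene8.png")[220:360,250:390]; b=cv2.imread("pics/top8.png")[150:290,215:355]
cv2.imwrite("pics/s8.png",cv2.resize(cv2.hconcat([a,b]),None,fx=2.8,fy=2.8,interpolation=cv2.INTER_CUBIC))
E
```

```text
t29.3 pos [565.4  67.2  61.3] F [ 0.1 -0.1  0.4] w0.3 fence [-54.6   2.9  43.3]
d4.4 t29.6 pos [565.9  67.2  61.2] F [-0.6 -0.1  0.2] w0.4 fence [-54.1   3.   43.2]
   push 1.3
d3.8 t30.0 pos [566.3  67.1  60.7] F [-0.1  0.4 -0.1] w0.3 fence [-53.7   3.   42.7]
   push 0.9
d3.2 t30.3 pos [566.7  67.   60.3] F [-0.4 -0.2  0.1] w0.8 fence [-53.3   3.   42.3]
   push 1.1
d2.6 t30.7 pos [567.1  66.9  59.8] F [ 1.4  0.4 -0.3] w0.3 fence [-52.8   3.   41.8]
   push -0.3
d2.0 t31.0 pos [567.5  66.8  59.4] F [-0.3  0.3 -0.1] w0.3 fence [-52.4   3.   41.4]
   push 1.0
d1.4 t31.4 pos [568.   66.7  59. ] F [ 0.3 -0.4 -0.3] w0.2 fence [-52.   3.  41.]
   push 0.3
d0.8 t31.7 pos [568.4  66.6  58.5] F [ 1.2 -0.4 -0. ] w0.5 fence [-51.6   3.   40.5]
   push -0.1
d0.2 t32.1 pos [568.6  66.6  58.4] F [-6.   1.4  6.6] w0.3 fence [-51.3   3.   40.4]
   push 9.8
d-0.4 t32.4 pos [568.7  66.6  58.4] F [-13.    1.9  16.7] w0.4 fence [-51.3   3.   40.4]
   push 21.9
held t32.9 pos [568.7  66.6  58.3] F [-14.6   2.3  16.7] w0.7 fence [-51.3   3.   40.3]
push 23.08993845058599 fx -14.53430879764453 fy -1.180266175599546 fz 18.11979531353419 d -0.4
```

View pics/s8.png

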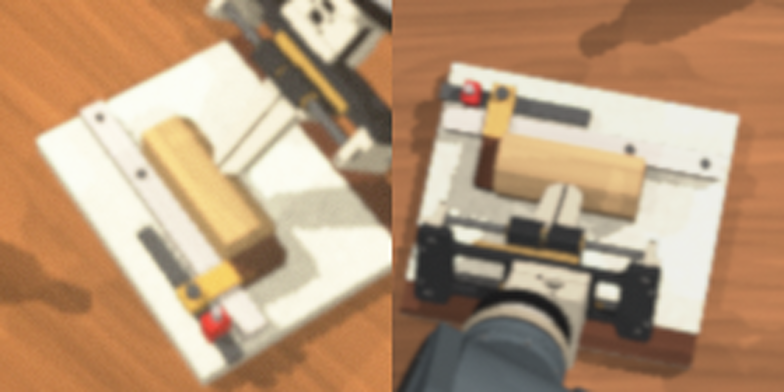

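```bash
python3 - <<'E'
from h import *
np.set_printoptions(precision=1,suppress=True)
b=np.array([.4,-.8,-.2])*0
arm.move_l(pb(0.05),rate=10); arm.hold(.5)
F=np.mean([ (arm.hold(.05),arm.get_state()["wrist_force"])[1] for _ in range(6)],0); print(F,-F@X,F@FX,F[2]); st()
im=arm.camera("top"); cv2.imwrite("pics/top9.png",im)
for nm in("top0","top9"):
    I=cv2.imread(f"pics/{nm}.png"); bx=(210,165,350,285)
    U=cv2.resize(I[bx[1]:bx[3],bx[0]:bx[2]],None,fx=6,fy=6,interpolation=cv2.INTER_CUBIC);h=cv2.cvtColor(U,cv2.COLOR_BGR2HSV)
    for lab,m in(("brass",((h[...,0]>17)&(h[...,0]<28)&(h[...,1]>110)&(h[...,2]>150))),("red",(((h[...,0]<6)|(h[...,0]>172))&(h[...,1]>170)&(h[...,2]>120))),("wood",(h[...,0]>12)&(h[...,0]<24)&(h[...,1]>50)&(h[...,1]<130)&(h[...,2]>125))):
        m=m.astype(np.uint8)*255
        m=cv2.morphologyEx(m,cv2.MORPH_OPEN,np.ones((5,5)))
        for c in cv2.findContours(m,cv2.RETR_EXTERNAL,cv2.CHAIN_APPROX_NONE)[0]:
            if cv2.contourArea(c)<500: continue
            q_=(cv2.boxPoints(cv2.minAreaRect(c))+.5)/6-.5+np.array(bx[:2])
            P=np.array([wf(onz("top",p,{"brass":42,"red":36,"wood":66}[lab])) for p in q_]); print(nm,lab,cv2.contourArea(c)); print(P[:,:2].tolist())
E
```

```text
[-8.8  1.8 10.4] 13.734581035478486 -9.005536020548803 10.418094753337181
 t34.1 pos [568.6  66.6  58.4] F [-8.5  1.1 10.4] w0.4 fence [-51.3   3.   40.4]
top0 brass 4021.5
[[-10.889963902080567, 55.177674995509285], [32.696262606679, 53.40805475889051], [31.36918090254297, 32.361025253893295], [-12.191688359925209, 34.22494697198121]]
top0 wood 1318.0
[[-109.90528957079181, 120.49699503766442], [-21.112768218715058, 119.16281733851963], [-21.295429127437597, 114.92212291752824], [-110.07893703419975, 116.29625304849209]]
top0 wood 803.0
[[-18.45020493903589, 52.84434699221187], [11.67886930573104, 53.22622632147876], [11.63516415350108, 47.79390053823222], [-18.491196000575176, 47.42949189941354]]
top0 wood 2282.0
[[27.782846437729344, 53.90940452194715], [32.09448244725969, 31.1140175319749], [-15.81604693389992, 21.531501492229605], [-20.0995022182616, 44.20882657731995]]
top0 wood 919.5
[[37.53472283365396, 84.37866515967478], [41.274707102983044, 84.51340736640357], [42.00289759851712, 25.452900160228893], [38.265617464572536, 25.341774801801645]]
top9 brass 1326.0
[[-104.089348
[... 747 characters left out ...]
006839, 120.00286048909173], [-19.222803099999027, 119.60364813824422], [-19.37386042464962, 115.00698228658403], [-100.13485485392832, 115.44571548513497]]
top9 wood 935.5
[[-18.676414533293823, 81.78354659886814], [11.20904924134203, 82.7048272429669], [11.260438835504603, 75.80569357034004], [-18.6222847334414, 74.90650828251364]]
top9 wood 41879.5
[[-63.03610860863137, 81.25741160092056], [29.37744519587817, 81.65538625947684], [26.517594629128578, -60.734118576042604], [-65.64622251457273, -59.73726017897055]]
top9 wood 924.5
[[37.65203937998794, 114.4461922919138], [41.24346932153596, 114.56001012795254], [41.548956229495616, 46.738435930606826], [37.96091247077516, 46.65061703911088]]
```

```bash
python3 - <<'E'
from h import *
np.set_printoptions(precision=1,suppress=True)
bx=(210,165,350,285)
for nm in("top6","top9"):
    I=cv2.imread(f"pics/{nm}.png")
    U=cv2.resize(I[bx[1]:bx[3],bx[0]:bx[2]],None,fx=6,fy=6,interpolation=cv2.INTER_CUBIC);h=cv2.cvtColor(U,cv2.COLOR_BGR2HSV)
    m=((h[...,0]>12)&(h[...,0]<20)&(h[...,1]>60)&(h[...,1]<125)&(h[...,2]>175)).astype(np.uint8)*255
    m=cv2.morphologyEx(m,cv2.MORPH_OPEN,np.ones((21,21)))
    c=max(cv2.findContours(m,cv2.RETR_EXTERNAL,cv2.CHAIN_APPROX_NONE)[0],key=cv2.contourArea)
    q_=(cv2.approxPolyN(cv2.convexHull(c),4).reshape(-1,2)+.5)/6-.5+np.array(bx[:2])
    print(nm,np.array([wf(onz("top",p,66)) for p in q_])[:,:2].tolist())
    V=U.copy(); cv2.drawContours(V,[c],-1,(255,0,0),1); 
    for x,y in((-10,63),(-24-34+16,63)): pass
    cv2.imwrite(f"pics/c_{nm}.png",cv2.resize(V,None,fx=.9,fy=.9))
E
```

```text
Traceback (most recent call last):
ValueError: max() iterable argument is empty
```

```bash
python3 - <<'E'
from h import *
bx=(210,165,350,285)
I=cv2.imread("pics/top9.png")
U=cv2.resize(I[bx[1]:bx[3],bx[0]:bx[2]],None,fx=5.5,fy=5.5,interpolation=cv2.INTER_CUBIC)
h=cv2.cvtColor(U,cv2.COLOR_BGR2HSV)
m=((h[...,0]>10)&(h[...,0]<24)&(h[...,1]>60)&(h[...,1]<150)&(h[...,2]>140)).astype(np.uint8)*255
m=cv2.morphologyEx(m,cv2.MORPH_OPEN,np.ones((31,31)))
c=max(cv2.findContours(m,cv2.RETR_EXTERNAL,cv2.CHAIN_APPROX_NONE)[0],key=cv2.contourArea)
cv2.drawContours(U,[c],-1,(255,0,0),1)
def L(pts,col): cv2.polylines(U,[np.array([((proj("top",p)-bx[:2])+.5)*5.5 for p in pts]).astype(np.int32)],True,col,1)
L([fw(x,y,48) for x,y in((-43.3,-57),(-11.3,-57),(-11.3,63),(-43.3,63))],(255,0,255))
cv2.imwrite("pics/c_top9.png",U)
s=cv2.imread("pics/scene8.png")[270:350,290:380]; cv2.imwrite("pics/c_s8.png",cv2.resize(s,None,fx=7,fy=7,interpolation=cv2.INTER_CUBIC))
E
```

```text
(no output)
```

View pics/c_top9.png

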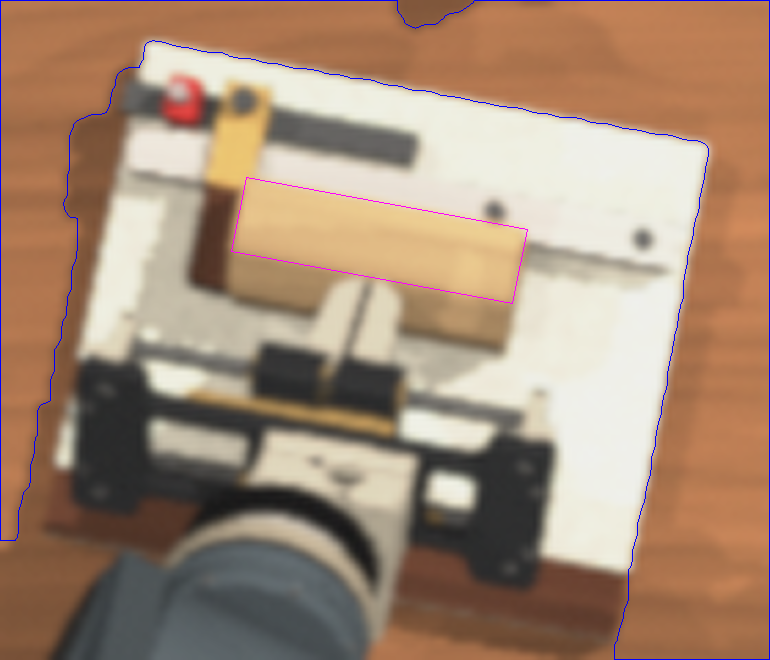

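View pics/c_s8.png

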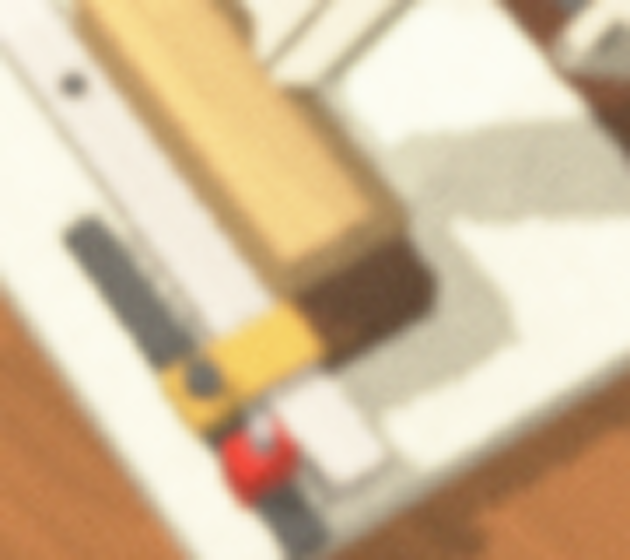

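The predicted seated outline lies on the blank to within about a pixel. The end face is against the stop with no visible gap, and the stop has moved about 29 mm of its 30 mm. The push is steady, so I hand the job in.

```bash
python3 - <<'E'
from h import *
F=np.mean([ (arm.hold(.05),arm.get_state()["wrist_force"])[1] for _ in range(6)],0); print(-F@X,F@FX,F[2]); st()
arm.job_done()
E
```

```text
13.496453446311586 -8.783165209123919 10.303702298587025
 t34.4 pos [568.7  66.6  58.4] F [-9.5  2.  11.5] w0.6 fence [-51.3   3.   40.4]
the job is handed in; nothing more can be done
```

The blank is seated on the board against the fence with the stop home. I handed the job in at 34.4 s with the arm still holding it; no verdict is reported.

**What I did:** I gripped the blank, laid it bevel up beside the fence and slid it along until the stop came up hard, when the force along the fence jumped from about 3 N to 19 N. I then let go and pressed the closed fingertips square onto the bevel at 45°.

**Last checks:**
- **Push:** 13.5 N in total, steady, with about 9 N into the fence and 10 N down. It overshot briefly to about 23 N, so I eased it back.
- **Seating:** the fingertips stopped at fence x −51.3 mm and z 40.4 mm, against a nominal −50 and 40. The blank had met the fence 1.3 mm short of its nominal place, so this fits a seated blank and the 2 mm calibration. The seated outline predicted from this matches the top picture to about a pixel.
- **Stop:** image measurements put its travel at about 29–30 mm of the 30 mm range.
- **Blank's end:** no gap to the stop shows in the pictures.

**Checks that failed or disagreed:**
- The top view shows a small gap between the brass arm and the red collar. The force jump and the measured travel both say the stop is home.
- My colour mask for the blank's top face found nothing in the late pictures, so I checked its final place by the projected outline instead.
- I did not re-measure the other things on the bench; nothing showed contact with them.

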